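Find the spindle flat and hold the new drive collar down on it

ROBOT

A 7-joint arm with a two-finger parallel gripper is mounted at the origin on the work surface; the furniture and walls round the work are solid. World frame = base frame: x ahead of the robot, y to its left, z up, the work surface at z = 0. Lengths are in m, angles in rad, forces in N, time in s.
With the tool pointing down it reaches from about 0.425 to 0.875 m from the base axis. Payload 4.7 kg.
Tool frame: the origin (TCP) lies at the very end of the fingers, on their centre line; the grasp point (between the pads) lies 19 mm behind it; z points along the fingers, y is the line along which they close (so a half turn about z gives the same grasp; the last joint's range is limited). The gripper opens to 87 mm and grips with 3 to 60 N. Pads are 19 mm wide; open, the fingers measure 117 mm over their backs; the gripper's body (75 mm by 190 mm) begins 51 mm behind the grasp point.
Start: joints at [-1.333, 0.321, -0.07, 1.45, 0.023, 1.371, -0.057], TCP at [0.144, 0.634, 0.184] pointing down, gripper open.
Joint ranges: [-2.86, 2.86], [-0.3, 2.09], [-1.38, 1.24], [0.06, 2.45], [-1.56, 4.7], [0.09, 2.05], [-2.69, 2.69]. Speed limits (rad/s): [2.57, 2.57, 3.14, 3.14, 3.14, 3.14, 3.14].

INTERFACE

Orientations are given as a rotation vector (axis times angle).
In Python, from bench import get_state, get_image, get_calibration, close_job gives the robot as it stands.
- The arm moves only by the shell command python3 -m crank 'ROWS' [FORCE]. ROWS is JSON, a list of rows, each a list of 5 numbers: the opening, from 0 (shut) to 1 (fully open), then the shift along the world's x, y, z in units of 0.2 m (1.0 is 0.2 m), then the turn about the world's z in units of 2 pi rad (1.0 is 2 pi rad). A call has 1 to 5 rows; each row is the pose to reach, as a shift and turn from the pose commanded when the call began, turning the shorter way round; what a row does not reach only later rows make up. A row lasts 1/8 s, in which the tool goes at most 62.5 mm and 10.7 degrees, less where a joint would pass 70% of its speed; a pose out of reach is approached as far as the arm can. A call with a number of a shift or a turn outside -1 to 1 is refused whole. A call with a gripper value outside its range is refused whole. The fingers move at their own pace and stop on an object; FORCE is the grip in N (left out, the last holds). Time passes only in rows, so rows that repeat a pose let the fingers close. It gives the time, the measured TCP pose, the force, the opening and the grip force at its end, in the units of the state.
- get_state(): the state, without advancing time (a new reading comes with each control period).
- get_image(name): name is "scene" or "top" or "wrist"; returns the picture (420x560x3 uint8, red, green, blue); there is no depth.
- get_calibration(name): a dict with "fovy" (degrees; the focal length in pixels is half the picture's height over the tangent of half this angle, whatever the lens; pixels are square), "cx", "cy" (the principal point, pixels), "k1" (the pictures are not rectified: a ray, as slopes to the right and down, at radius r is drawn at 1 + k1 r^2 times it, then the intrinsics apply), "R" (3x3) and "t" (3): a world point X has camera coordinates R X + t. Camera axes: x right, y down, z forward; pixel columns grow to the right and rows downward; lengths in m; the calibration is good to about 2 mm. A picture is of the moment at which its call begins: read the wrist's pose just before it. get_calibration takes no time and is no camera call; for the wrist camera it gives the pose at the moment of the call.
- close_job(): hands the job in; it is judged then, once.
The state is a dict: "time": time; "joint_positions": joint angles; "qd": joint speeds; "joint_torque": joint torques, N m; "position": TCP position; "tool_rot": TCP orientation; "ft_force": force on the tool from outside, world axes, zero at the start; "torque": the same for the moment, N m; "grip_width": opening from 0.0 (shut) to 1.0 (fully open); "grip_force": force on a finger pad.
Only numpy, scipy, OpenCV 4.12 (cv2) and the standard library are available. Lean on these libraries where they do the work, as an engineer would, in place of code of your own. Each camera call takes 0.05 s, during which the arm holds its last target. There are 200 camera calls.

TASK

The small pottery wheel needs its newly cast drive collar: first pinch the bare spindle and turn it until its flat squarely faces the key notch in the splash pan, then lift the collar straight up out of the plaster mould and slide it down the spindle, set screw on the flat's side and towards the notch. Press it fully home against the spring cap and finish while still gripping it and holding it down there, ready for the screw to be tightened. Leave the hex key and the small clay bowl where they lie.

Things in the scene. Friction and masses are not known exactly. Their poses are not given: they have to be found in the camera images.
- wheel: small pottery wheel, fixed: white drum 152 mm across, control nose on its own -x side (to 112 mm from the axis, 49 mm high with knob), grey splash pan with floor 50 mm above the table and wall (inner diameter 141, outer 153 mm) up to 78 mm, cut by the key notch (32 mm wide, 22 mm deep) in mid -x side, above the nose. Origin: spindle axis at table height; z up; x within 0.4 rad of world x
- spindle (a joint): turning of the upright steel spindle in the pan, rad, positive counter-clockwise from above; 0: its flat squarely faces the key notch (the wheel's own -x). Starts between 0.5 and 1.4; stiff (0.05 N m of drag), it stays where it is left
- flat_mid (a point): middle of the spindle's flat, 87 mm above the table, 6 mm from the axis; axes turn with the spindle: flat faces own -x, z up. Spindle: 20 mm diameter with one flat 16 mm wide along all its visible length, so 16 mm thick from flat to back and 20 mm elsewhere: fingers closed square on the flat feel 16 mm. It shows from the cap (70 mm) to its top, 104 mm above the table; the top 5 mm taper
- shoulder (a point): point on the spindle's axis, 62 mm above the table, where the flat ends and the full round begins (hidden in the cap): a collar fully home has its foot at this height. Axes turn with the spindle as at flat_mid
- cap (a joint): black spring cap (38 mm diameter, its top 70 mm above the table when free) round the foot of the spindle: how far it is pressed down, m. 0 free, 0.008 with the collar fully home, 0.009 at most; it pushes up with 4 N at 0 and 9 N at 0.008
- collar_mid (a point): centre of the drive collar, half-way up its bore: dark grey resin ring, 48 mm outer diameter, 34 mm high, about 90 g, with a bore right through in the shape of the spindle with 1.25 mm of play all round. Own -x: side of the bore's flat and of the set-screw boss; z up. It stands upright in the mould's cavity, boss in the pocket, the upper 18 mm proud of the mould's face
- collar_foot (a point): centre of the collar's underside, 17 mm below point collar_mid, same axes
- set_screw (a point): outer end of the collar's set screw, in a boss 12 mm across that reaches 31 mm from the bore's axis on the collar's own -x side, 9.5 mm above its foot; a grip across the collar's y clears it
- mould: lower half of a round plaster mould, 116 mm across, 40 mm high, fixed; origin at the centre of its underside, z up. Central cavity 51 mm across and 16 mm deep, with a 17 mm wide pocket for the boss on its own -x side; four round natches stand 4 mm above its face, 43 mm from the centre. The similar plaster round near the robot is the top half and takes no part
- hex_key: bystander: dark L-shaped hex key, 80 mm long, 6 mm thick, flat on the table; origin near its middle
- bowl: bystander: small clay pinch pot, 58x64 mm, 36 mm high, origin at the centre of its underside

How it is judged:
On the way, in this order (a step that is already met when the one before it is completed fails the run):
1. the spindle, pinched in the fingers, has been turned so that its flat squarely faces the key notch (within 0.15 rad) (value of joint spindle between -0.15 and 0.15 rad and contact force between the fingers and spindle above 1 N), for 0.2 s.
2. the collar is held in the fingers, upright and clear above the mould (z of collar_mid in the frame of mould above 0.065 m and contact force between the fingers and collar above 1 N and contact force between collar and mould below 0.1 N and angle between collar_mid's own z axis and vertical below 0.3 rad), for 0.2 s.
At the end, for the whole second after the job is handed in: Collar on the shoulder (height within 2 mm, axis within 2.5 mm, tilt under 0.08 rad), cap at least 6 mm down, set screw on the flat's side (within 0.25 rad), flat within 0.2 rad of the key notch; fingers still grip the collar (over 3 N), at rest (horizontal distance between collar_foot and shoulder below 0.0025 m and z of collar_foot in the frame of shoulder between -0.002 and 0.002 m and value of joint cap above 0.006 m and angle between collar_mid's own z axis and vertical below 0.08 rad and x of set_screw in the frame of shoulder below -0.027 m and angle between the x axis of collar_mid and the x axis of shoulder, either way round below 0.25 rad and value of joint spindle between -0.2 and 0.2 rad and contact force between the fingers and collar above 3 N and linear speed of collar below 0.01 m/s); the arm keeps its last pose, push and grip.
It fails at once if the collar is tipped over or dropped on its side (angle between collar_mid's own z axis and vertical above 0.5 rad).
It fails at once if the hex key or the bowl is pushed more than 30 mm (distance of any of hex_key, bowl from where it was at the start of the episode above 0.03 m).
It also fails if it takes over 58 s, if anything falls off the work surface, if the arm or the gripper's body presses on something with over 40 N, if the wrist force passes 120 N, or if a joint passes its speed limit or range.

## Working session

There is one attempt and no reset: what is moved stays moved. The work goes in short steps, Python scripts to look and compute and a shell command to move; the robot and the scene stay as the last step left them, time stands still between calls to the robot, and variables do not carry over. Pictures are saved under pics/ and viewed, at most 10 in all, crops included, and the job is handed in when it is done.

```bash
ls; mkdir -p pics
cat > h.py <<'E'
import numpy as np, cv2
from bench import get_state,get_image,get_calibration
def save(n,f):
    s=get_state();c=get_calibration(n);im=get_image(n);cv2.imwrite('pics/'+f+'.png',im[:,:,::-1]);np.save('pics/'+f+'.npy',c,allow_pickle=True);return im,c,s
def cal(f): return np.load('pics/'+f+'.npy',allow_pickle=True).item()
def KD(c):
    f=210/np.tan(np.radians(c['fovy'])/2);return np.array([[f,0,c['cx']],[0,f,c['cy']],[0,0,1.]]),np.array([c['k1'],0,0,0.])
def proj(c,X):
    K,d=KD(c);R=np.array(c['R']);return cv2.projectPoints(np.atleast_2d(np.array(X,float)),cv2.Rodrigues(R)[0],np.array(c['t'],float),K,d)[0].reshape(-1,2)
def pt(c,u,v,z):
    K,d=KD(c);p=cv2.undistortPoints(np.array([[[u,v]]],float),K,d)[0,0];R=np.array(c['R']);t=np.array(c['t'])
    r=R.T@np.array([p[0],p[1],1]);o=-R.T@t;return o+r*(z-o[2])/r[2]
E
python3 - <<'E'
from h import *
for n in('top','scene'):
    im,c,s=save(n,n+'1');print(n,c)
print(s)
a=cv2.imread('pics/top1.png');cv2.imwrite('pics/top1b.png',cv2.resize(a,(800,600)))
E
```

```text
pics
top {'fovy': 48.33675272709126, 'cx': 274.9114609823469, 'cy': 214.01057232262545, 'k1': -0.03953132857065609, 'R': array([[-0.02806734, -0.99938874, -0.02084158],
       [-0.9880082 ,  0.03090251, -0.15127736],
       [ 0.15182895,  0.01634569, -0.98827162]]), 't': array([0.0486378 , 0.44954388, 0.88396114])}
scene {'fovy': 55.1803556255082, 'cx': 279.9768473709362, 'cy': 201.0647059131858, 'k1': -0.01479023710282542, 'R': array([[ 0.70954593, -0.70456262,  0.01166534],
       [-0.33094959, -0.3478142 , -0.87721015],
       [ 0.62210685,  0.61856026, -0.47996486]]), 't': array([-0.29558812,  0.22720268,  0.62100587])}
{'time': 0.05, 'joint_positions': array([-1.33286327,  0.32182708, -0.07008268,  1.45166066,  0.02262258,
        1.37080457, -0.05688504]), 'qd': array([ 1.61059099e-03, -5.49661778e-04, -7.39530579e-05, -6.94169768e-04,
       -1.21533330e-03,  2.33810439e-04, -1.03736213e-03]), 'joint_torque': array([ 1.22099977e-04, -4.92992270e+01, -4.06295601e-01, -3.13708985e+01,
       -6.44715945e-02,  3.97810154e-02,  5.54645499e-05]), 'position': array([0.14420375, 0.63316248, 0.18306613]), 'tool_rot': array([-3.50777493e-01, -3.12185294e+00,  3.00081767e-03]), 'ft_force': array([-0.75851462,  0.30382492, -0.21440719]), 'torque': array([-0.00497208, -0.01493537,  0.03210551]), 'grip_force': 0.0, 'grip_width': 1.000426382734372}
```

View pics/top1b.png

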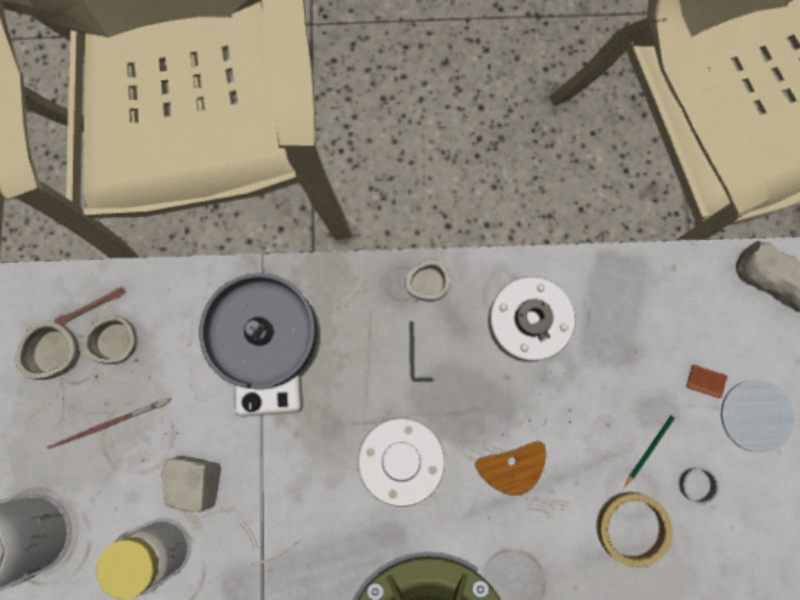

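View pics/scene1.png

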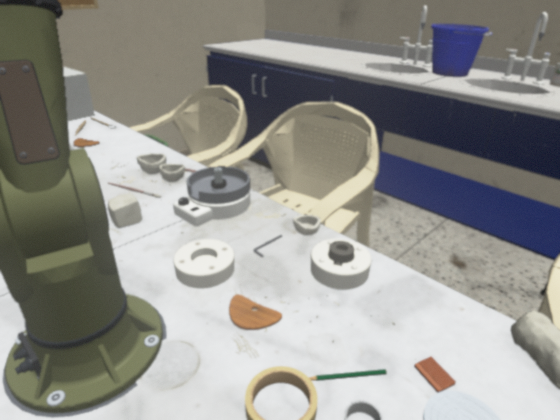

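The top view shows the wheel's spindle at about (258,331), the notch and nose below it at (268,395), the mould at (532,319) with the collar boss at (544,337), the hex key at (415,350) and the bowl at (428,281), all in 800-wide pixels. The scene view agrees. Next I'll enlarge the wheel and mould.

Run:
```python
from h import *
a=cv2.imread('pics/top1.png')
w=cv2.resize(a[185:295,135:225],None,fx=5,fy=5,interpolation=cv2.INTER_CUBIC) 
m=cv2.resize(a[188:258,337:407],None,fx=5,fy=5,interpolation=cv2.INTER_CUBIC)
o=np.zeros((550,800,3),np.uint8);o[:,:450]=w;o[:350,450:800]=m
cv2.imwrite('pics/c1.png',o)
c=cal('top1')
print(pt(c,258/1.4286,331/1.4286,.104),pt(c,532/1.4286,319/1.4286,.04))
```

```text
[0.41305929 0.20604917 0.104     ] [ 0.42583937 -0.15341946  0.04      ]
```

View pics/c1.png

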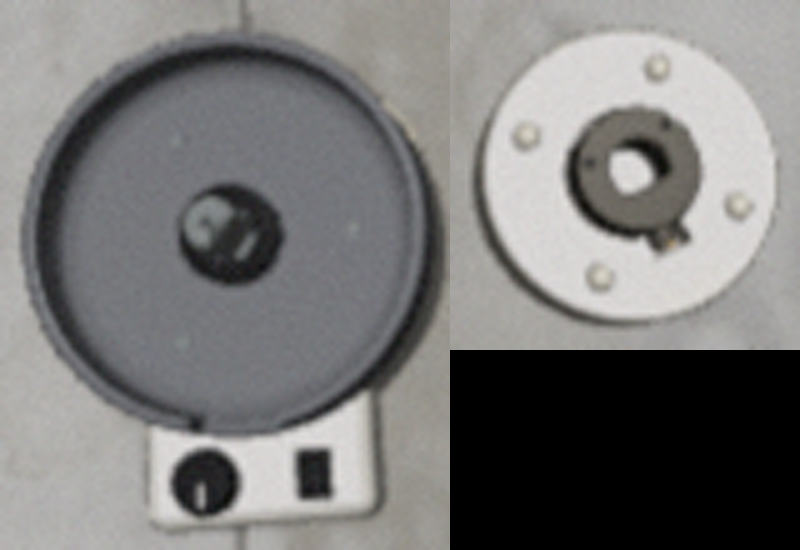

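The crop shows the pan rim centred at about (236,232). The spindle flat glints toward the lower right at (245,243), and the nose's front edge runs (165,525)–(375,510). The collar bore is at (637,172) with its boss at (667,240).

Run:
```python
from h import *
c=cal('top1')
W=lambda u,v,z:pt(c,135+u/5-.4,185+v/5-.4,z)
M=lambda u,v,z:pt(c,337+(u-450)/5-.4,188+v/5-.4,z)
print('pan',W(236,232,.078)); a=W(165,527,.03);b=W(370,513,.03);d=a-b;print('noseedge',a,b,np.arctan2(-d[0],d[1]))
print('mould',M(630,175,.04),'collar top',M(637,172,.058),'boss',M(667,240,.04))
n=[M(*p,.044) for p in((657,67),(738,205),(600,277),(527,135))];print('natch ctr',np.mean(n,0),[np.degrees(np.arctan2(*(q-np.mean(n,0))[1::-1])) for q in n])
w=get_calibration('wrist');s=get_state();R=cv2.Rodrigues(s['tool_rot'])[0]
print('wristcam',w['fovy'],'pos in tool',R.T@(-np.array(w['R']).T@w['t']-s['position']));print(np.array(w['R'])@R)
```

```text
pan [0.417455   0.20954462 0.078     ]
noseedge [0.30890244 0.24773988 0.03      ] [0.3122251  0.16774302 0.03      ] 0.041511039382474746
mould [ 0.4271867  -0.15390226  0.04      ] collar top [ 0.42594297 -0.15315793  0.058     ] boss [ 0.40142432 -0.16669418  0.04      ]
natch ctr [ 0.4283778  -0.15342873  0.044     ] [np.float64(-17.522008443693398), np.float64(-109.841341347702), np.float64(160.89978626600296), np.float64(68.87515514623573)]
wristcam 68.22872424220763 pos in tool [ 7.35001586e-02  2.16183427e-05 -2.00546155e-01]
[[-5.71988974e-04  9.99999453e-01  8.75521582e-04]
 [-9.63085821e-01 -3.15189174e-04 -2.69194357e-01]
 [-2.69193934e-01 -9.97178626e-04  9.63085475e-01]]
```

```bash
python3 -m crank '[[1,0.25,-0.25,0.3,0],[1,0.45,-0.45,0.3,0],[1,0.65,-0.65,0.3,0],[1,0.85,-0.85,0.3,0],[1,1,-1,0.3,0]]'; python3 -m crank '[[1,0.1,-0.25,0,-0.02],[1,0.2,-0.5,0,-0.04],[1,0.3,-0.75,0,-0.06],[1,0.367,-1,0,-0.06],[1,0.367,-1,0,-0.06]]';python3 -m crank '[[1,0,-0.118,-0.2,0],[1,0,-0.118,-0.2,0],[1,0,-0.118,-0.2,0]]'
python3 - <<'E'
from h import *
im,c,s=save('wrist','w1');print(s['position'],s['tool_rot'],s['time'],s['ft_force'])
a=cv2.imread('pics/w1.png');p=proj(c,[[.4175,.2095,.104]])[0];print(p)
cv2.imwrite('pics/w1b.png',cv2.resize(a,(800,600),interpolation=cv2.INTER_CUBIC))
E
```

```text
time: 0.72
position: [0.3463, 0.4313, 0.2441]
tool_rot: [0.354, 3.121, -0.0]
ft_force: [0.6, 0.8, -0.4]
grip_width: 1.0
grip_force: 0.0
time: 1.35
position: [0.4193, 0.2291, 0.2443]
tool_rot: [0.942, 2.997, -0.0]
ft_force: [-0.2, 0.5, 0.8]
grip_width: 1.0
grip_force: 0.0
time: 1.72
position: [0.4178, 0.212, 0.2052]
tool_rot: [0.927, 3.001, 0.002]
ft_force: [-0.5, -0.1, 0.7]
grip_width: 1.001
grip_force: 0.0
[0.41777213 0.21199096 0.2052228 ] [9.27123871e-01 3.00113692e+00 2.26853871e-03] 1.725 [-0.53788751 -0.13117306  0.68485606]
[277.73761104 200.36824316]
```

View pics/w1b.png

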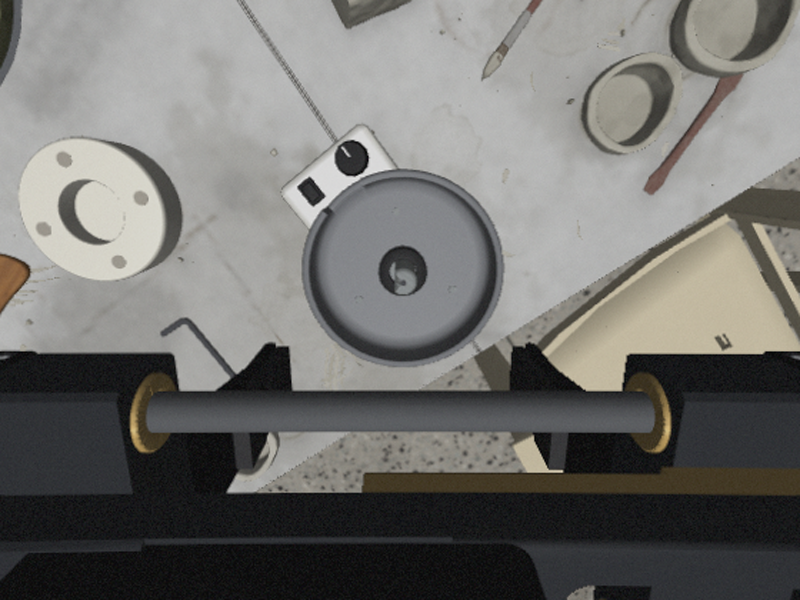

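The wrist view shows the pan at about (403,267) with the spindle at (405,276) and the nose at (340,180), all in 800-wide pixels. I'll enlarge it.

Run:
```python
from h import *
a=cv2.imread('pics/w1.png')
o=np.zeros((560,800,3),np.uint8)
o[:400,:400]=cv2.resize(np.clip(a[170:210,262:302].astype(float)*1.8,0,255).astype(np.uint8),(400,400),interpolation=cv2.INTER_CUBIC)
o[:540,400:]=cv2.resize(a[80:260,195:328],(400,540),interpolation=cv2.INTER_CUBIC)
cv2.imwrite('pics/c2.png',o)
```

```text
(no output)
```

View pics/c2.png

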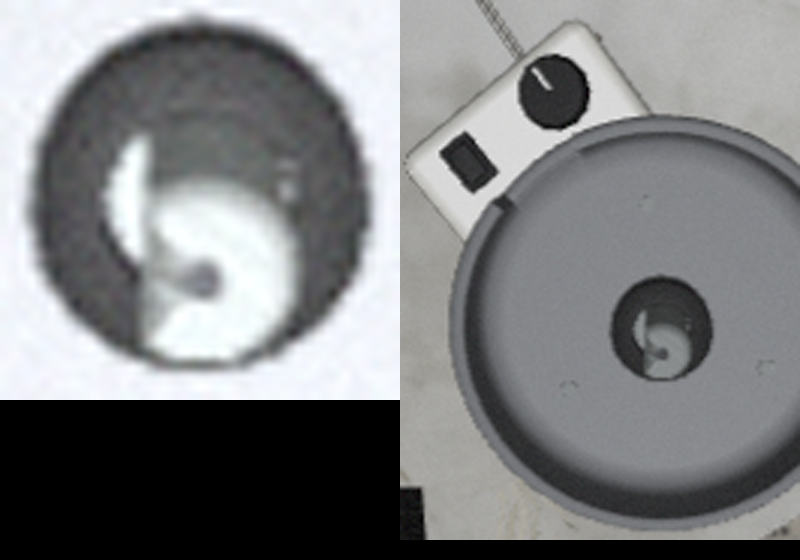

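The flat's top edge runs (150,205)–(141,340) in the left crop. The spindle's centre dimple is at (203,278). In the right crop the notch cuts are at (503,203) and (580,155), and the nose front edge runs (408,160)–(575,22).

Run:
```python
from h import *
c=cal('w1')
S=lambda u,v,z:pt(c,262+u/10-.45,170+v/10-.45,z)
W=lambda u,v,z:pt(c,195+(u-400)/3.0075-.33,80+v/3-.33,z)
ax=S(203,278,.104);print('axis',ax,'flat d',[S(*p,.104)-ax for p in((150,205),(141,340))])
f=lambda p,q,z:np.degrees(np.arctan2(*(W(*q,z)-W(*p,z))[1::-1]))
d=S(150,205,.104)-S(141,340,.104);print('flat line ang',np.degrees(np.arctan2(d[1],d[0])))
d=S(150,135,.08)-S(143,268,.08);print('crescent ang',np.degrees(np.arctan2(d[1],d[0])))
print('nose edge ang',f((408,160),(575,22),.04))
print('nose side',f((468,240),(408,160),.04))
a,b=W(505,205,.078),W(580,155,.078);print(a,b,np.linalg.norm(a-b)); v=(a+b)/2-ax;print(np.degrees(np.arctan2(v[1],v[0])))
# pan outer circle: fit
im=[(455,330),(664,117),(665,527),(500,203)]
for p in im: print(W(*p,.078)-ax)
R=cv2.Rodrigues(get_state()['tool_rot'])[0];print('tooly',np.degrees(np.arctan2(R[1,1],R[0,1])),get_state()['position'])
```

```text
axis [0.41726006 0.21465166 0.104     ] flat d [array([-0.00912448, -0.00015235,  0.        ]), array([ 0.00177011, -0.00874798,  0.        ])]
flat line ang 141.72721887571015
crescent ang 142.49316438819847
nose edge ang 92.84311205828789
nose side -179.489287790248
[0.34833888 0.19614583 0.078     ] [0.34931785 0.2272981  0.078     ] 0.031167648368742803
-177.54854818209608
[-0.04370587 -0.05979756 -0.026     ]
[-0.06206294  0.04323395 -0.026     ]
[ 0.06213405 -0.04083132 -0.026     ]
[-0.0704353  -0.01952072 -0.026     ]
tooly 55.686552927290094 [0.41811237 0.21220446 0.20562378]
```

```bash
python3 -m crank '[[0.5,-0.005,0.012,-0.2,-0.0103],[0.5,-0.005,0.012,-0.4,-0.0103],[0.5,-0.005,0.012,-0.55,-0.0103],[0.5,-0.005,0.012,-0.65,-0.0103],[0.5,-0.005,0.012,-0.65,-0.0103]]' 15; python3 -m crank '[[0.3,0,0,0,0],[0.2,0,0,0,0],[0,0,0,0,0],[0,0,0,0,0],[0,0,0,0,0]]'; python3 -m crank '[[0,0,0,0,0],[0,0,0,0,0],[0,0,0,0,0]]' 25
```

```text
time: 2.4
position: [0.4163, 0.2135, 0.0739]
tool_rot: [-1.024, -2.969, 0.002]
ft_force: [0.3, -0.7, 1.0]
grip_width: 0.543
grip_force: 0.0
time: 3.02
position: [0.4167, 0.2126, 0.0743]
tool_rot: [1.026, 2.969, 0.0]
ft_force: [0.4, 0.0, -0.7]
grip_width: 0.038
grip_force: 0.0
time: 3.4
position: [0.4167, 0.2126, 0.0742]
tool_rot: [1.026, 2.969, 0.0]
ft_force: [1.0, 0.2, 0.6]
grip_width: 0.006
grip_force: 0.0
```

Run:
```python
from h import *
a,c,s=save('wrist','w2');a=a[:,:,::-1];b,c2,_=save('scene','s2');b=b[:,:,::-1]
print(s['position'],s['grip_width'],proj(c,[s['position'],[.417,.2145,.104]]),proj(c2,[s['position'],[.417,.2145,.104]]))
cv2.imwrite('pics/c3.png',np.hstack([cv2.resize(a[130:370,180:380],(500,600)),cv2.resize(b[130:250,180:240],(300,600))]))
```

```text
[0.41669133 0.21258201 0.07417189] 0.006332246806035118 [[280.04207526 234.14324791]
 [282.89434849 250.02290456]] [[218.72508453 180.60972596]
 [217.57945603 169.10374871]]
```

View pics/c3.png

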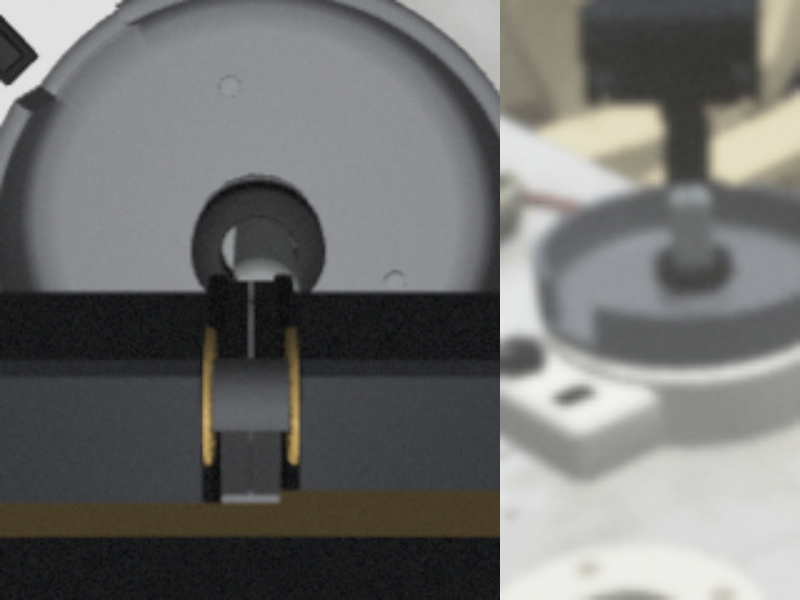

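The fingers closed fully (width 0.006) with no contact. The wrist crop shows the spindle top at (265,268) with the closed fingers just above it. In the scene crop the fingers end at the spindle top (690,187), although the TCP reads 30 mm lower. So the real finger ends appear to sit well above the reported TCP. I'll confirm by touching the spindle top (z 0.104) with the closed fingers in small steps.

```bash
for i in 1; do python3 -m crank '[[0,0,0,-0.01,0],[0,0,0,-0.01,0]]'|sed -n '2p;4p'; python3 -m crank '[[0,0,0,-0.01,0],[0,0,0,-0.01,0]]'|sed -n '2p;4p'; python3 -m crank '[[0,0,0,-0.01,0],[0,0,0,-0.01,0]]'|sed -n '2p;4p'; done
```

```text
position: [0.4165, 0.2125, 0.072]
ft_force: [-1.0, -0.4, 0.1]
position: [0.4166, 0.2125, 0.07]
ft_force: [0.5, 0.7, -0.1]
position: [0.4166, 0.2125, 0.068]
ft_force: [-0.3, 0.4, -0.2]
```

```bash
python3 -m crank '[[0,0,0,-0.01,0],[0,0,0,-0.01,0]]'|sed -n '2p;4p'; python3 -m crank '[[0,0,0,-0.01,0],[0,0,0,-0.01,0]]'|sed -n '2p;4p'; python3 -m crank '[[0,0,0,-0.01,0],[0,0,0,-0.01,0]]'|sed -n '2p;4p'
python3 - <<'E'
from h import *
a,c,s=save('wrist','w3');a=a[:,:,::-1];b,c2,_=save('scene','s3');b=b[:,:,::-1]
p=s['position'];R=cv2.Rodrigues(s['tool_rot'])[0]
for h in(0,.02,.04): print(h,proj(c,[p-R[:,2]*h+R[:,0]*.0095])[0],proj(c2,[p-R[:,2]*h])[0])
cv2.imwrite('pics/c4.png',np.hstack([cv2.resize(a[200:260,240:320],(400,300),interpolation=cv2.INTER_CUBIC),cv2.resize(b[145:190,190:250],(400,300),interpolation=cv2.INTER_CUBIC)]))
E
```

```text
position: [0.4167, 0.2126, 0.0661]
ft_force: [0.1, 0.5, 0.9]
position: [0.4169, 0.2127, 0.0659]
ft_force: [-4.3, -2.1, 13.0]
position: [0.417, 0.2128, 0.0657]
ft_force: [-8.5, -5.7, 24.5]
0 [279.98946022 220.90404432] [218.96974364 183.68945178]
0.02 [279.97805711 230.77616646] [218.47206683 176.26157608]
0.04 [279.96410203 242.86467437] [217.96512595 168.68607683]
```

View pics/c4.png

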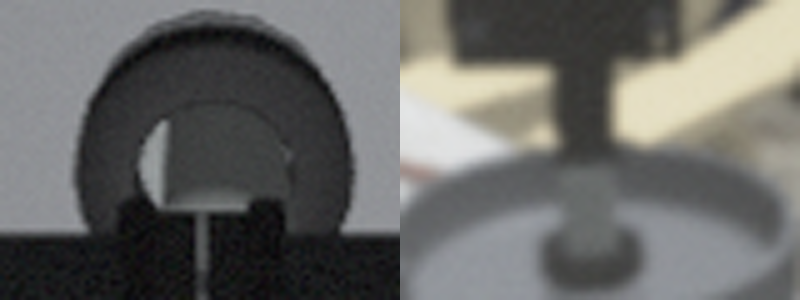

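The touch confirms it: contact with the spindle top (0.104) came at TCP reading 0.066, so the finger ends are 38 mm above the reported TCP. The crops agree, with the finger tips at (201,205) in the wrist view and on the spindle top in the scene view. I'll correct every height by 38 mm.

```bash
python3 -m crank '[[0,0,0.01,0.1,0],[0.5,0,0.01,0.1,0],[0.5,0,0.01,0.1,0],[0.5,0,0.01,0.1,0],[0.5,0,0.01,0.1,0]]' 15; python3 -m crank '[[0.5,0,0,-0.08,0],[0.5,0,0,-0.16,0],[0.5,0,0,-0.22,0],[0.5,0,0,-0.22,0]]'; python3 -m crank '[[0.3,0,0,0,0],[0.2,0,0,0,0],[0,0,0,0,0],[0,0,0,0,0],[0,0,0,0,0]]'
```

```text
time: 5.72
position: [0.4163, 0.2143, 0.0815]
tool_rot: [-1.026, -2.969, 0.002]
ft_force: [-0.3, 0.5, -0.2]
grip_width: 0.376
grip_force: 0.0
time: 6.22
position: [0.4156, 0.2138, 0.0366]
tool_rot: [-1.026, -2.968, 0.004]
ft_force: [0.2, -0.5, 1.0]
grip_width: 0.497
grip_force: 0.0
time: 6.85
position: [0.4184, 0.2165, 0.0388]
tool_rot: [1.024, 2.967, 0.007]
ft_force: [4.1, 3.6, -3.1]
grip_width: 0.179
grip_force: 15.0
```

The width reads 0.179 × 87 = 15.6 mm, so the fingers are square on the flat. Now I'll turn it by −49.5° about the axis.

```bash
python3 -m crank '[[0,0.006,0.005,0,-0.027],[0,0.009,0.006,0,-0.054],[0,0.011,0.005,0,-0.081],[0,0.0125,0.004,0,-0.108],[0,0.0135,0.0035,0,-0.1375]]' 30; python3 -m crank '[[0,0,0,0,0],[0,0,0,0,0],[0,0,0,0,0]]'
python3 - <<'E'
from h import *
a,c,s=save('wrist','w4');a=a[:,:,::-1]
R=cv2.Rodrigues(s['tool_rot'])[0];print('tooly',np.degrees(np.arctan2(R[1,1],R[0,1])),s['position'],s['torque'])
cv2.imwrite('pics/c5.png',a)
E
```

```text
time: 7.48
position: [0.4192, 0.2152, 0.0387]
tool_rot: [-2.181, -2.261, 0.001]
ft_force: [-2.4, -0.9, 3.9]
grip_width: 0.178
grip_force: 30.0
time: 7.85
position: [0.4192, 0.2152, 0.0387]
tool_rot: [-2.171, -2.27, 0.0]
ft_force: [-2.4, -0.2, 5.7]
grip_width: 0.178
grip_force: 29.5
tooly 2.568485786781949 [0.41924338 0.21522812 0.03868174] [-0.46434282  0.70484465 -0.10314743]
```

View pics/c5.png

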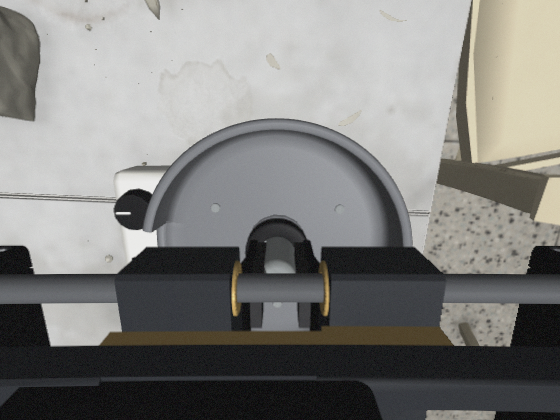

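The spindle is turned: tool y is at 2.57°, the grip stays square and the notch is on the left at (150,225). I'll release, rise and move over the mould.

```bash
python3 -m crank '[[0.5,0,0,0,0],[0.5,0,0,0,0],[0.5,0,0,0,0],[0.5,0,0,0.2,0],[0.5,0,0,0.5,0]]'; python3 -m crank '[[1,0.02,-0.1,0.1,-0.028],[1,0.02,-0.35,0.1,-0.056],[1,0.02,-0.6,0.1,-0.084],[1,0.02,-0.85,0.1,-0.112],[1,0.02,-1,0.1,-0.14]]'; python3 -m crank '[[1,0.02,-0.28,0,-0.028],[1,0.02,-0.53,0,-0.0456],[1,0.02,-0.78,0,-0.0456],[1,0.02,-0.84,0,-0.0456],[1,0.02,-0.84,0,-0.0456]]'
python3 - <<'E'
from h import *
a,c,s=save('wrist','w5');a=a[:,:,::-1]
R=cv2.Rodrigues(s['tool_rot'])[0];print('tooly',np.degrees(np.arctan2(R[1,1],R[0,1])),s['position'],s['joint_positions'],get_state()['position'])
p=proj(c,[.427,-.1535,.058])[0].astype(int);print(p)
u,v=p[0]-66,p[1]-50
cv2.imwrite('pics/c6.png',cv2.resize(a[v:v+100,u:u+133],(798,600),interpolation=cv2.INTER_CUBIC));print(u,v)
E
```

```text
time: 8.52
position: [0.4179, 0.2144, 0.1376]
tool_rot: [-2.174, -2.267, 0.007]
ft_force: [1.1, 0.8, 0.5]
grip_width: 0.493
grip_force: 0.0
time: 9.15
position: [0.4233, 0.0128, 0.1582]
tool_rot: [-2.937, -1.114, -0.001]
ft_force: [-0.2, 1.2, -0.7]
grip_width: 0.958
grip_force: 0.0
time: 9.78
position: [0.4273, -0.1529, 0.1581]
tool_rot: [-3.064, -0.693, -0.0]
ft_force: [0.3, -0.1, -0.1]
grip_width: 0.995
grip_force: 0.0
tooly -64.51572335538985 [ 0.42732022 -0.15285091  0.15809512] [-0.47320736 -0.14261523  0.70680904  1.9701538   0.09615273  1.28159384
 -0.92495637] [ 0.42745306 -0.1516608   0.15799204]
[280 200]
214 150
```

View pics/c6.png

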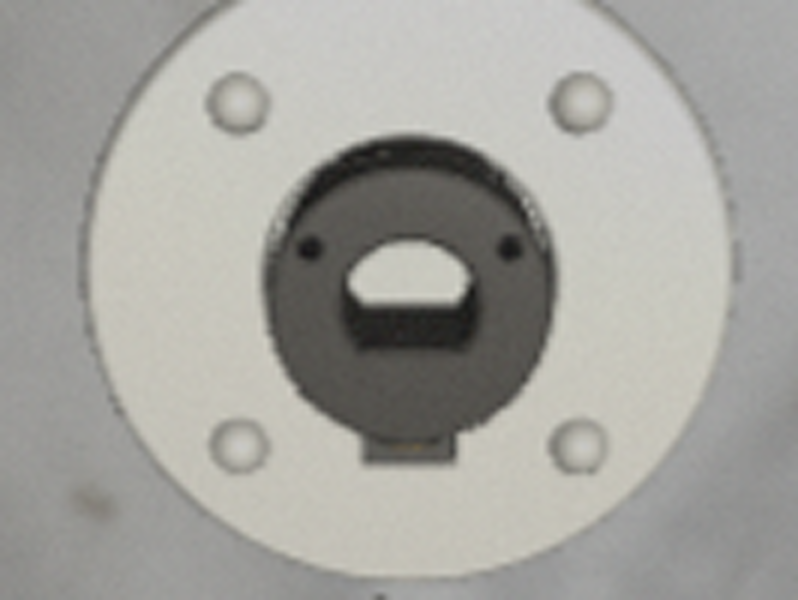

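The collar's top disc is centred at (409.5,303) in the crop. Its boss is straight down at (409,450) and the natches are level, so the collar is square to the tool.

Run:
```python
from h import *
c=cal('w5');W=lambda u,v,z:pt(c,214+u/6-.42,150+v/6-.42,z)
print('collar',W(409.5,303.5,.058),'mould',np.mean([W(*p,.044) for p in((240,103),(582,102),(240,445),(579,446))],0))
d=W(579,446,.044)-W(240,445,.044);e=W(582,102,.044)-W(240,103,.044);print(np.degrees(np.arctan2(d[1],d[0])),np.degrees(np.arctan2(e[1],e[0])),np.linalg.norm(d))
s=[get_state() for _ in range(1)][0];print(s['position'],s['tool_rot'])
```

```text
collar [ 0.42771967 -0.15501421  0.058     ] mould [ 0.42873006 -0.15477025  0.044     ]
-64.73276739892536 -64.3874747237841 0.060312587287892086
[ 0.42745306 -0.1516608   0.15799204] [-3.06297503e+00 -6.96052460e-01  3.50038144e-04]
```

Run:
```python
from h import *
ref=cv2.imread('pics/w5.png',0).astype(np.float32)[130:270,210:350]
P=[];C=[]
for i in range(8):
    s=get_state();c=get_calibration('wrist');im=get_image('wrist')
    g=cv2.cvtColor(im,cv2.COLOR_RGB2GRAY).astype(np.float32)[130:270,210:350]
    sh,_=cv2.phaseCorrelate(ref,g)
    P.append(s['position']);C.append(pt(c,214+409.5/6-.42+sh[0],150+303.5/6-.42+sh[1],.058))
    print(np.round(s['position'],4),np.round(C[-1],4),np.round(sh,2))
print(np.mean(P,0),np.mean(C,0))
```

```text
[ 0.4275 -0.1517  0.158 ] [ 0.4278 -0.155   0.058 ] [1.07 0.58]
[ 0.4275 -0.1511  0.158 ] [ 0.4277 -0.155   0.058 ] [1.47 0.93]
[ 0.4276 -0.1509  0.158 ] [ 0.4275 -0.1545  0.058 ] [1.04 1.  ]
[ 0.4276 -0.151   0.158 ] [ 0.4277 -0.155   0.058 ] [1.5  0.99]
[ 0.4276 -0.1512  0.1581] [ 0.4278 -0.155   0.058 ] [1.35 0.87]
[ 0.4276 -0.1514  0.1581] [ 0.4278 -0.155   0.058 ] [1.12 0.69]
[ 0.4275 -0.1517  0.1581] [ 0.4278 -0.155   0.058 ] [0.88 0.61]
[ 0.4275 -0.1519  0.1582] [ 0.4277 -0.1551  0.058 ] [0.74 0.6 ]
[ 0.42754177 -0.15137084  0.15805344] [ 0.42772831 -0.15492116  0.058     ]
```

```bash
python3 -m crank '[[0.85,0.001,-0.018,-0.25,0],[0.85,0.001,-0.018,-0.5,0],[0.85,0.001,-0.018,-0.68,0],[0.85,0.001,-0.018,-0.74,0],[0.85,0.001,-0.018,-0.765,0]]' 15; python3 -m crank '[[0.85,0,0,0,0],[0.65,0,0,0,0],[0.4,0,0,0,0],[0.4,0,0,0,0],[0.4,0,0,0,0]]'; python3 -m crank '[[0.4,0,0,0,0],[0.4,0,0,0,0],[0.4,0,0,0,0]]' 40
```

```text
time: 10.85
position: [0.428, -0.1564, 0.0054]
tool_rot: [3.063, 0.695, 0.0]
ft_force: [-0.1, -0.9, 0.6]
grip_width: 0.852
grip_force: 0.0
time: 11.48
position: [0.4279, -0.1555, 0.0055]
tool_rot: [-3.063, -0.695, -0.001]
ft_force: [-0.1, 2.7, 2.6]
grip_width: 0.543
grip_force: 15.0
time: 11.85
position: [0.4279, -0.1555, 0.0055]
tool_rot: [-3.063, -0.695, -0.001]
ft_force: [-0.0, 4.7, 5.8]
grip_width: 0.538
grip_force: 40.0
```

```bash
python3 -m crank '[[0.4,0,0,0.1,0],[0.4,0,0,0.25,0],[0.4,0,0,0.45,0],[0.4,0,0,0.65,0],[0.4,0,0,0.65,0]]'; python3 -m crank '[[0.4,0,0,0,0],[0.4,0,0,0,0],[0.4,0,0,0,0]]'; python3 -m crank '[[0.4,-0.01,0.15,0,-0.02],[0.4,-0.02,0.35,0,-0.04],[0.4,-0.03,0.55,0,-0.064],[0.4,-0.04,0.75,0,-0.064],[0.4,-0.05,0.95,0,-0.064]]';  python3 -m crank '[[0.4,0,0.2,0,0],[0.4,0,0.4,0,0],[0.4,0,0.6,0,0],[0.4,0,0.8,0,0],[0.4,0,0.9,0,0]]'; python3 -m crank '[[0.4,0,0,0,0],[0.4,0,0,0,0],[0.4,0,0,0,0]]'
python3 - <<'E'
from h import *
P=[];Y=[]
for i in range(8):
    s=get_state();get_image('wrist');P.append(s['position']);R=cv2.Rodrigues(s['tool_rot'])[0];Y.append(np.degrees(np.arctan2(R[1,1],R[0,1])))
im,c,_=save('wrist','w6');print(np.mean(P,0),np.std(P,0),np.mean(Y),proj(c,[.4172,.2149,.104]),proj(c,[.4172,.2149,.19]))
E
```

```text
time: 12.48
position: [0.4298, -0.1575, 0.1377]
tool_rot: [3.062, 0.694, 0.009]
ft_force: [0.1, -0.3, -0.8]
grip_width: 0.538
grip_force: 40.0
time: 12.85
position: [0.4268, -0.1563, 0.1341]
tool_rot: [-3.064, -0.695, 0.003]
ft_force: [-0.5, -0.2, 0.0]
grip_width: 0.54
grip_force: 40.0
time: 13.48
position: [0.4171, 0.0348, 0.1347]
tool_rot: [3.14, 0.069, -0.001]
ft_force: [0.4, -0.4, -0.8]
grip_width: 0.538
grip_force: 40.0
time: 14.1
position: [0.4169, 0.2155, 0.1345]
tool_rot: [3.14, 0.073, -0.002]
ft_force: [0.5, -1.2, 0.0]
grip_width: 0.538
grip_force: 40.0
time: 14.48
position: [0.4179, 0.2121, 0.1352]
tool_rot: [3.141, 0.065, -0.0]
ft_force: [0.4, -0.4, -1.7]
grip_width: 0.536
grip_force: 40.0
[0.41777022 0.21294203 0.13529295] [9.79586271e-05 4.83333430e-04 3.35235333e-05] -87.56096900887233 [[278.04619821 221.09260081]] [[277.23154644 271.81185548]]
```

```bash
python3 -m crank '[[0.4,-0.003,0.01,-0.1,0],[0.4,-0.003,0.01,-0.18,0],[0.4,-0.003,0.01,-0.215,0],[0.4,-0.003,0.01,-0.215,0],[0.4,-0.003,0.01,-0.215,0]]';python3 - <<'E'
from h import *
P=[];F=[]
for i in range(12):
    s=get_state();get_image('wrist');P.append(s['position']);F.append(s['ft_force'])
print(np.mean(P,0),np.std(P,0),np.mean(F,0))
E
```

```text
time: 15.55
position: [0.4174, 0.2159, 0.0927]
tool_rot: [-3.14, -0.069, -0.001]
ft_force: [-0.2, 0.5, -1.3]
grip_width: 0.54
grip_force: 40.0
[0.41723118 0.21584276 0.09252862] [1.82129982e-04 8.99633634e-05 2.10593667e-04] [ 0.17688909  0.40246434 -0.64915438]
```

```bash
python3 -m crank '[[0.4,0,-0.0045,-0.015,0],[0.4,0,-0.0045,-0.03,0],[0.4,0,-0.0045,-0.035,0]]'|sed -n '2p;4,5p';python3 -m crank '[[0.4,0,0,-0.01,0],[0.4,0,0,-0.015,0]]'|sed -n '2p;4,5p';python3 -m crank '[[0.4,0,0,-0.01,0],[0.4,0,0,-0.015,0]]'|sed -n '2p;4,5p'
```

```text
position: [0.4167, 0.2146, 0.0848]
ft_force: [-0.7, -0.6, 0.8]
grip_width: 0.539
position: [0.4169, 0.2148, 0.082]
ft_force: [0.8, -0.1, -0.3]
grip_width: 0.538
position: [0.4169, 0.2148, 0.0791]
ft_force: [0.1, -0.2, -0.4]
grip_width: 0.541
```

```bash
python3 -m crank '[[0.4,0,0,-0.015,0],[0.4,0,0,-0.025,0],[0.4,0,0,-0.025,0]]'|sed -n '2p;4,5p';python3 -m crank '[[0.4,0,0,-0.015,0],[0.4,0,0,-0.03,0]]'|sed -n '2p;4,5p';python3 -m crank '[[0.4,0,0,-0.015,0],[0.4,0,0,-0.03,0],[0.4,0,0,-0.03,0]]'|sed -n '2p;4,5p'
```

```text
position: [0.417, 0.2147, 0.074]
ft_force: [0.8, -0.3, -0.3]
grip_width: 0.532
position: [0.417, 0.2148, 0.068]
ft_force: [-0.1, 0.3, -0.4]
grip_width: 0.537
position: [0.417, 0.2147, 0.0619]
ft_force: [1.1, -0.5, 0.4]
grip_width: 0.54
```

```bash
python3 -m crank '[[0.4,0,0,-0.02,0],[0.4,0,0,-0.04,0],[0.4,0,0,-0.04,0]]'|sed -n '2p;4,5p';python3 -m crank '[[0.4,0,0,-0.015,0],[0.4,0,0,-0.025,0],[0.4,0,0,-0.025,0]]'|sed -n '2p;4,5p';python3 -m crank '[[0.4,0,0,-0.01,0],[0.4,0,0,-0.015,0],[0.4,0,0,-0.015,0]]'|sed -n '2p;4,5p'
```

```text
position: [0.417, 0.2147, 0.0539]
ft_force: [1.3, -0.5, -1.1]
grip_width: 0.537
position: [0.4171, 0.2149, 0.0496]
ft_force: [-1.2, -1.4, 4.1]
grip_width: 0.54
position: [0.4171, 0.2149, 0.0467]
ft_force: [-1.3, -0.1, 6.5]
grip_width: 0.537
```

```bash
python3 -m crank '[[0.4,0,0,-0.005,0],[0.4,0,0,-0.01,0],[0.4,0,0,-0.01,0]]'|sed -n '2p;4,5p';python3 -m crank '[[0.4,0,0,-0.005,0],[0.4,0,0,-0.01,0],[0.4,0,0,-0.01,0]]'|sed -n '2p;4,5p';python3 -m crank '[[0.4,0,0,-0.005,0],[0.4,0,0,-0.005,0],[0.4,0,0,-0.005,0]]'|sed -n '2p;4,5p'
```

```text
position: [0.4172, 0.2149, 0.0449]
ft_force: [-2.2, -1.8, 6.8]
grip_width: 0.541
position: [0.4173, 0.2149, 0.0433]
ft_force: [-1.8, -1.9, 10.0]
grip_width: 0.541
position: [0.4174, 0.215, 0.043]
ft_force: [-4.6, -3.1, 14.7]
grip_width: 0.535
```

```bash
python3 -m crank '[[0.4,0,0,-0.003,0],[0.4,0,0,-0.003,0],[0.4,0,0,-0.003,0],[0.4,0,0,-0.003,0],[0.4,0,0,-0.003,0]]'
python3 - <<'E'
from h import *
P=[];F=[]
a,c,_=save('wrist','w7');b,c2,_=save('scene','s7')
for i in range(6):
    s=get_state();get_image('wrist');P.append(s['position']);F.append(s['ft_force'])
R=cv2.Rodrigues(s['tool_rot'])[0];print(np.mean(P,0),np.mean(F,0),np.degrees(np.arctan2(R[1,1],R[0,1])),s['torque'])
cv2.imwrite('pics/c7.png',np.hstack([cv2.resize(a[150:270,200:360,::-1],(400,300)),cv2.resize(b[145:205,180:260,::-1],(400,300),interpolation=cv2.INTER_CUBIC)]))
E
```

```text
time: 20.9
position: [0.4175, 0.215, 0.0428]
tool_rot: [-3.14, -0.069, -0.001]
ft_force: [-4.8, -3.0, 17.4]
grip_width: 0.537
grip_force: 40.0
[0.41752634 0.21500426 0.04281438] [-4.87093437 -2.85309701 16.9372863 ] -87.49285404789194 [-0.8491685   1.3022361  -0.01164295]
```

View pics/c7.png

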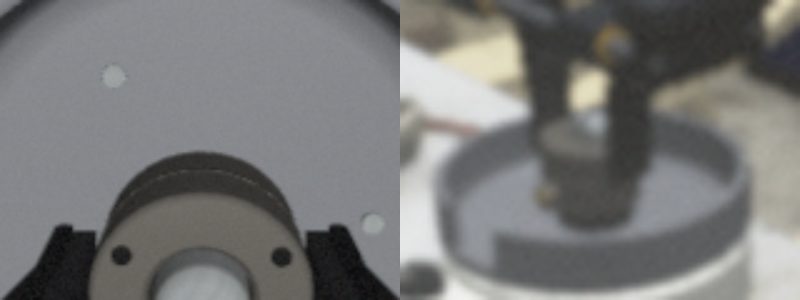

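The collar is down on the spindle, which shows in the bore at (203,270). The screw boss faces the notch side at (545,195) in the scene crop, and the fingers hold with a 17 N press, past the cap's 9 N, on the stop. I'm handing in.

```bash
python3 -c "
from bench import close_job
print(close_job())"
```

```text
the job is handed in; nothing more can be done
None
```

I handed the job in at about 21 s: the spindle's flat faces the notch, and the collar is pressed against its stop at about 17 N, screw towards the notch and gripped at 40 N; no verdict came back.

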